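# Seat the matching easel flange on the studs

### The job

Of the three aluminium flanges on the bench, pick the one whose bolt holes line up with the three studs of the red mounting plate, and seat it on the plate, hub up, with every stud through a hole and the disc lying flat on the plate. Leave the other two flanges where they are, and let go of the fitted one.

Things in the scene. Friction and masses are not known exactly. Their poses are not given: they have to be found in the camera images.
- stud_plate: Fixed red easel mounting plate: disc 132 mm across, flat top 16 mm above the bench, with three brass studs at 0, 120 and 240 degrees anticlockwise from its own x axis (from above), 38 mm from the axis, 10 mm in diameter, 22 mm tall (tips 38 mm above the bench), the last 8 mm tapering to a blunt 3 mm point. Origin: centre of underside, on the bench, z up.
- flange_a: Loose aluminium flange, lying flat: disc 116 mm across, 8 mm thick, with a round hub 34 mm in diameter on its middle (top 50 mm above the underside, dark bore disc on it); grip the hub. 24 mm through holes 38 mm from the axis, at 0, 90, 180 and 270 degrees (a square) anticlockwise from its own x axis, seen from above. Origin: centre of underside, z up. 0.22 to 0.36 kg. The three flanges differ only in their holes.
- flange_b: Loose aluminium flange, lying flat: disc 116 mm across, 8 mm thick, with a round hub 34 mm in diameter on its middle (top 50 mm above the underside, dark bore disc on it); grip the hub. 24 mm through holes 38 mm from the axis, at 0, 120 and 240 degrees (evenly spaced) anticlockwise from its own x axis, seen from above. Origin: centre of underside, z up. 0.22 to 0.36 kg. The three flanges differ only in their holes.
- flange_c: Loose aluminium flange, lying flat: disc 116 mm across, 8 mm thick, with a round hub 34 mm in diameter on its middle (top 50 mm above the underside, dark bore disc on it); grip the hub. 24 mm through holes 38 mm from the axis, at 0, 90 and 180 degrees (a T) anticlockwise from its own x axis, seen from above. Origin: centre of underside, z up. 0.22 to 0.36 kg. The three flanges differ only in their holes.
Not all that is in view belongs to the job. Of the things shaped like the stud_plate, the red one is meant. Leave any green look-alike of the flange_b alone.

How it is judged:
By the outcome, as a careful person would: the job done as asked, in the order asked, and still so for the second after the job is handed in, with the robot touching nothing.
It also fails if it takes over 38 s, if anything falls off the work surface, if the arm or the gripper's body presses on something with over 40 N, if the wrist force passes 120 N, or if a joint passes its speed limit or range.

### The arm

A 7-joint arm with a two-finger parallel gripper is mounted at the origin on the work surface. World frame = base frame: x ahead of the robot, y to its left, z up, the work surface at z = 0. Lengths are in m, angles in rad, forces in N, time in s.
With the tool pointing down it reaches from about 0.35 to 0.9 m from the base axis. Payload 8.1 kg.
Tool frame: the origin (TCP) lies on the centre line of the jaws, within the pads' length; the fingertips stand 25 mm ahead of it and the grasp point (between the pads) lies 6 mm ahead of it; z points along the fingers, y is the line along which they close (so a half turn about z gives the same grasp; the last joint's range is limited). The gripper opens to 92 mm and grips with 3 to 60 N. Pads are 19 mm wide; open, the fingers measure 130 mm over their backs; the gripper's body (75 mm by 190 mm) begins 47 mm behind the grasp point.
Start: joints at [-1.278, 0.434, 0.025, 1.573, -0.012, 1.134, -0.075], TCP at [0.241, 0.577, 0.252] pointing down, gripper open.
Joint ranges: [-2.62, 2.62], [-0.44, 2.09], [-1.27, 1.32], [0.08, 2.57], [-1.32, 4.46], [0.12, 2], [-2.74, 2.74]. Speed limits (rad/s): [2.22, 2.22, 3.01, 3.01, 3.14, 3.14, 3.14].

### API

Orientations are given as a unit quaternion [x, y, z, w].
In Python, from workcell import read_state, grab_frame, get_calibration, finish_job gives the robot as it stands.
- The arm moves only by the tool play_rows, never from a script. Its argument "series" is one flat list of numbers, 5 for each row, row after row: the shift along the tool's x, y, z in m, then the turn about the tool's z in degrees, then the finger opening in m, from 0 to 0.0918. A call has 1 to 20 rows; each row is the pose to reach, as a shift and turn from the pose commanded when the call began, along the tool's axes at that moment; what a row does not reach only later rows make up. A row lasts 1/12 s, in which the tool goes at most 41.7 mm and 7.16 degrees, less where a joint would pass 70% of its speed; a pose out of reach is approached as far as the arm can. A call with a gripper value outside its range is refused whole. The fingers move at their own pace and stop on an object; "force" is the grip in N (left out, the last holds). Time passes only in rows, so rows that repeat a pose let the fingers close. It gives the time, the measured TCP pose, the force, the opening and the grip force at its end, in the units of the state.
- read_state(): the state, without advancing time (a new reading comes with each control period).
- grab_frame(name): name is "scene" or "top" or "wrist"; returns (picture, depth): 480x640x3 uint8, red, green, blue; 480x640 float32, m along the optical axis (not along the pixel's ray), 0 where there is no reading.
- get_calibration(name): a dict with "vertical_fov" (degrees; the focal length in pixels is half the picture's height over the tangent of half this angle, whatever the lens; pixels are square), "cx", "cy" (the principal point, pixels), "T" (4x4, takes a point from camera to world coordinates); the wrist camera has in their place "mount" (4x4, takes a point from camera to tool coordinates, whose origin is the TCP and whose axes are the flange's). Camera axes: x right, y down, z forward; pixel columns grow to the right and rows downward; lengths in m; the calibration is good to about 2 mm. A picture is of the moment at which its call begins: read the wrist's pose just before it. get_calibration takes no time and is no camera call.
- finish_job(): hands the job in; it is judged then, once.
The state is a dict: "time_s": time; "qpos": joint angles; "dq": joint speeds; "joint_torque": joint torques, N m; "tcp_pos": TCP position; "tool_rot": TCP orientation; "contact_force": force on the tool from outside, world axes, zero at the start; "moment": the same for the moment, N m; "gripper_width": opening from 0.0 (shut) to 1.0 (fully open); "grasp_force": force on a finger pad.
Only numpy, scipy, OpenCV 4.12 (cv2) and the standard library are available. Lean on these libraries where they do the work, as an engineer would, in place of code of your own. Each camera call takes 0.05 s, during which the arm holds its last target. There are 200 camera calls.

## Working session

There is one attempt and no reset: what is moved stays moved. The work goes in short steps, Python scripts to look and compute and a tool call to move; the robot and the scene stay as the last step left them, time stands still between calls to the robot, and variables do not carry over. Pictures are saved under pics/ and viewed, at most 10 in all, crops included, and the job is handed in when it is done.

Besides the shell and the picture viewer there is one more tool, called after "Emit:" by a JSON object that holds its "op" and its "data". play_rows: Moves the arm, as the interface text tells. Its arguments: {"type":"object","properties":{"series":{"type":"array","items":{"type":"number"}},"force":{"type":"number"}},"required":["series"]}

```bash
mkdir -p pics; cat > h.py <<'E'
import numpy as np, cv2
from workcell import *
def K(c): f=240/np.tan(np.radians(c["vertical_fov"])/2); return f,c["cx"],c["cy"]
def Tcam(name):
    c=get_calibration(name)
    if "T" in c: return c,np.array(c["T"])
    from scipy.spatial.transform import Rotation as R
    s=read_state(); T=np.eye(4); T[:3,:3]=R.from_quat(s["tool_rot"]).as_matrix(); T[:3,3]=s["tcp_pos"]
    return c,T@np.array(c["mount"])
def ray(c,T,u,v):
    f,cx,cy=K(c); d=T[:3,:3]@np.array([(u-cx)/f,(v-cy)/f,1]); return T[:3,3],d
def atz(c,T,u,v,z):
    o,d=ray(c,T,u,v); return o+d*(z-o[2])/d[2]
def save(n,p): cv2.imwrite(n,cv2.cvtColor(p,cv2.COLOR_RGB2BGR))
E
python3 - <<'E'
from h import *
for n in ["top","scene"]:
    c,T=Tcam(n); p,d=grab_frame(n); save(f"pics/{n}0.png",p); np.savez(f"{n}0.npz",p=p,d=d,T=T); print(n,c)
print(get_calibration("wrist")); s=read_state();print(s)
E
```

```text
top {'vertical_fov': 51.56480713237326, 'cx': 323.51755863244136, 'cy': 237.29527495037553, 'T': array([[-0.00805761, -0.98099041,  0.19388885,  0.29414052],
       [-0.99995565,  0.00695932, -0.00634499, -0.00154511],
       [ 0.00487504, -0.19393138, -0.98100298,  1.06723906],
       [ 0.        ,  0.        ,  0.        ,  1.        ]])}
scene {'vertical_fov': 51.59050023688815, 'cx': 311.43340617041997, 'cy': 239.52448260834882, 'T': array([[-0.2953755 ,  0.55955203, -0.77437384,  1.18183008],
       [ 0.95526261,  0.16020245, -0.24861321,  0.17782225],
       [-0.01505544, -0.81316462, -0.58183901,  0.53757593],
       [ 0.        ,  0.        ,  0.        ,  1.        ]])}
{'vertical_fov': 58.23089457318086, 'cx': 318.911578690839, 'cy': 242.4394780272703, 'mount': array([[ 5.45081829e-04, -9.58231878e-01, -2.85991908e-01,
         7.82347925e-02],
       [ 9.99998525e-01,  5.65524568e-05,  1.71644946e-03,
         1.67167398e-03],
       [-1.62858305e-03, -2.85992422e-01,  9.58230495e-01,
        -1.32044220e-01],
       [ 0.00000000e+00,  0.00000000e+00,  0.00000000e+00,
         1.00000000e+00]])}
{'time_s': 0.1, 'qpos': array([-1.27759373,  0.43516307,  0.02496962,  1.57399184, -0.0115812 ,
        1.13401186, -0.07510724]), 'dq': array([ 7.86267874e-05, -8.61107506e-05,  2.39385287e-03, -1.74531093e-03,
       -2.17118586e-03,  1.70936369e-05, -1.77199965e-03]), 'joint_torque': array([ 4.00376797e-03, -6.69122815e+01,  9.88434814e-01, -3.15147972e+01,
       -6.05082745e-02,  3.74116504e-02,  9.82210486e-05]), 'tcp_pos': array([0.24085469, 0.57627025, 0.25102284]), 'tool_rot': array([ 1.96643809e-01,  9.80474733e-01, -7.11461048e-04, -6.84913244e-05]), 'contact_force': array([-0.72305639,  0.24830536, -0.14349775]), 'moment': array([-0.05152134,  0.00409739,  0.00100589]), 'grasp_force': 0.0, 'gripper_width': 0.9993539699169703}
```

View pics/top0.png

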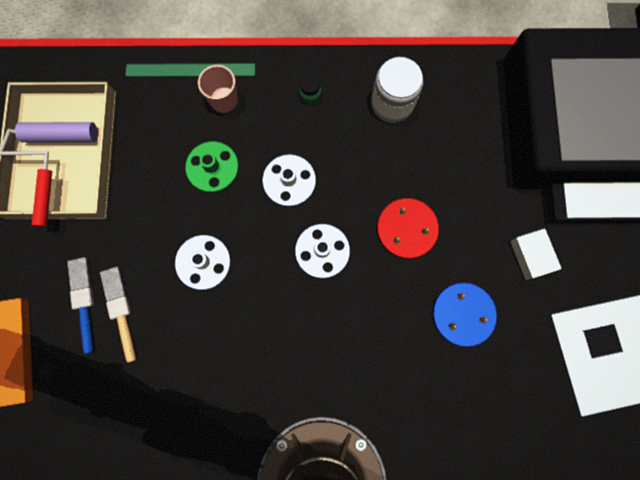

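View pics/scene0.png

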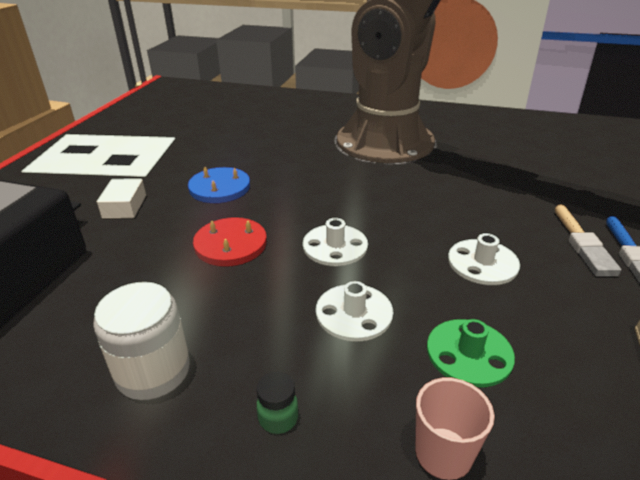

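Top: white flanges at (203,262), (289,180) and (322,250); a green look-alike at (212,166); the red plate at (408,228) and a blue one at (465,314). I'll check the three white ones in a crop.

```bash
python3 - <<'E'
from h import *
p=np.load("top0.npz")["p"][145:300,170:450]
save("pics/crop1.png",cv2.resize(p,None,fx=2.85,fy=2.85,interpolation=cv2.INTER_CUBIC))
E
```

```text
(no output)
```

View pics/crop1.png

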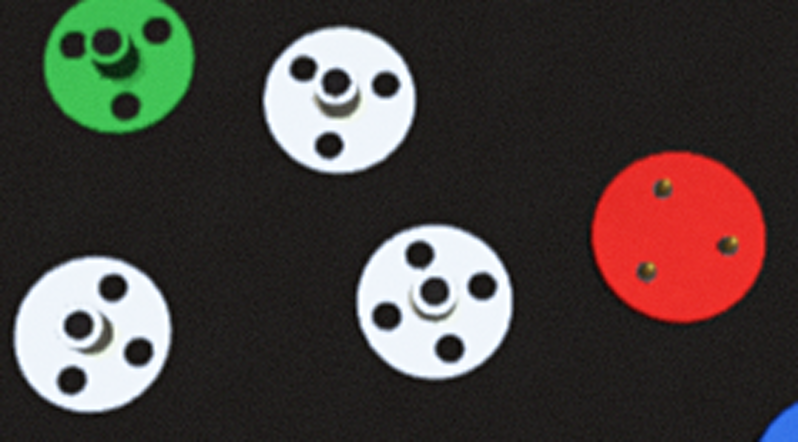

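Holes: upper white (289,180) at about 139/19/256° (120° apart) is flange_b. (322,250) is the square one and (203,262) the T. The red plate at (408,228) is the target.

```bash
cat >> h.py <<'E'
def tri(r1,r2):
    A=np.stack([r1[1],-r2[1]],1); t=np.linalg.lstsq(A,r2[0]-r1[0],rcond=None)[0]
    a=r1[0]+t[0]*r1[1]; b=r2[0]+t[1]*r2[1]; return (a+b)/2,np.linalg.norm(a-b)
E
python3 - <<'E'
from h import *
ct,Tt=Tcam("top"); cs,Ts=Tcam("scene")
k=lambda x,y:(170+x/2.85,145+y/2.85)
print("hub top",tri(ray(ct,Tt,*k(336,82)),ray(cs,Ts,354.5,287)))
print("plate top",tri(ray(ct,Tt,*k(680,235)),ray(cs,Ts,230,239)))
c=atz(ct,Tt,*k(340,100),.008);print("flange",c)
for q in [(303,68),(386,84),(329,145)]:
    h=atz(ct,Tt,*k(*q),.008)-c; print(np.hypot(*h[:2]),np.degrees(np.arctan2(h[1],h[0])))
P=atz(ct,Tt,*k(680,236),.016);print("plate",P)
for q in [(664,187),(730,244),(648,270)]:
    h=atz(ct,Tt,*k(*q),.032)-P; print(np.hypot(*h[:2]),np.degrees(np.arctan2(h[1],h[0])))
from scipy.spatial.transform import Rotation as R
s=read_state(); M=R.from_quat(s["tool_rot"]).as_matrix(); print(M)
for z in (.2,):
    print("shift to above hub",M.T@(np.array([c[0],c[1],z])-s["tcp_pos"]))
E
```

```text
hub top (array([0.63355961, 0.0670867 , 0.05213833]), np.float64(0.000464951396062283))
plate top (array([ 0.52247553, -0.19194106,  0.01251784]), np.float64(0.003301718723079378))
flange [0.63366224 0.06662849 0.008     ]
0.03926417982588115 47.86487123924507
0.038106594708603184 -70.34559030865995
0.037267071174370746 167.08512742336976
plate [ 0.52155954 -0.19285906  0.016     ]
0.03693439395171747 21.31046348969994
0.0356528636801828 -106.02889538493854
0.04035367631069322 136.3690308039122
[[-9.22662416e-01  3.85608474e-01 -4.14116847e-04]
 [ 3.85608669e-01  9.22661413e-01 -1.36820237e-03]
 [-1.45500794e-04 -1.42207595e-03 -9.99998978e-01]]
shift to above hub [-0.55894362 -0.31868431  0.05155742]
```

Emit:
{"op": "play_rows", "data": {"series": [-0.559,-0.319,0.03,0,0.0918,-0.559,-0.319,0.03,0,0.0918,-0.559,-0.319,0.03,0,0.0918,-0.559,-0.319,0.03,0,0.0918,-0.559,-0.319,0.03,0,0.0918,-0.559,-0.319,0.03,0,0.0918,-0.559,-0.319,0.03,0,0.0918,-0.559,-0.319,0.03,0,0.0918,-0.559,-0.319,0.03,0,0.0918,-0.559,-0.319,0.03,0,0.0918,-0.559,-0.319,0.03,0,0.0918,-0.559,-0.319,0.03,0,0.0918,-0.559,-0.319,0.03,0,0.0918,-0.559,-0.319,0.03,0,0.0918,-0.559,-0.319,0.03,0,0.0918,-0.559,-0.319,0.03,0,0.0918,-0.559,-0.319,0.03,0,0.0918,-0.559,-0.319,0.03,0,0.0918]}}

```text
time_s: 1.6
tcp_pos: [0.6338, 0.0653, 0.2209]
tool_rot: [0.198, 0.98, -0.0, -0.001]
contact_force: [-0.5, -0.7, 0.5]
gripper_width: 0.999
grasp_force: 0.0
```

```bash
python3 - <<'E'
from h import *
c,T=Tcam("wrist"); p,d=grab_frame("wrist"); save("pics/w1.png",p); np.savez("w1.npz",T=T,d=d,p=p)
s=read_state(); print(s["time_s"],s["tcp_pos"],s["qpos"],s["dq"].max())
E
```

```text
1.65 [0.63327065 0.06719483 0.22112255] [-0.33269062  0.4809001   0.21362277  1.59258205 -0.11208623  1.08133575
  1.08497901] 0.007868572625157616
```

View pics/w1.png

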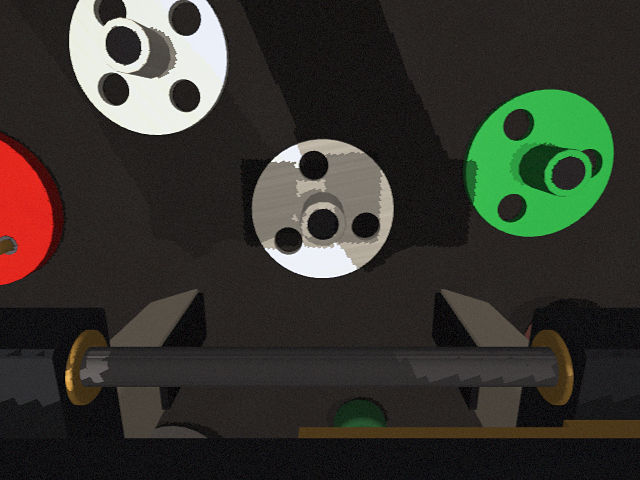

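Wrist view: flange_b is directly below, with hub bore at (323,224) and holes at (314,165), (365,225), (288,239). Disc edges span x 252–394 and y 139–278.

```bash
python3 - <<'E'
from h import *
c=get_calibration("wrist"); z=np.load("w1.npz"); T=z["T"]
H=atz(c,T,323,223,.05); print("hub",H, "two-view height",tri(ray(c,T,323,223),ray(*Tcam("top"),287.9,173.8)))
D=atz(c,T,323,208,.008); print("disc",D)
hs=[atz(c,T,*q,.008) for q in [(314,165),(365,225),(288,239)]]
m=np.mean(hs,0);print("mean",m)
for h in hs:
  e=h-m; print(np.hypot(*e[:2]),np.degrees(np.arctan2(e[1],e[0])))
s=read_state()
from scipy.spatial.transform import Rotation as R
M=R.from_quat(s["tool_rot"]).as_matrix()
print(M.T@(np.array([*H[:2],.040])-s["tcp_pos"]))
E
```

```text
hub [0.63334991 0.07090828 0.05      ] two-view height (array([0.63822818, 0.06877099, 0.03436172]), np.float64(0.002818928770356329))
disc [0.63153322 0.07211045 0.008     ]
mean [0.63313086 0.07085356 0.008     ]
0.03731669822699122 167.519365838452
0.03735083201038397 47.88516079381253
0.037540004119931684 -72.3427706362267
[0.00110683 0.00346945 0.18112402]
```

Emit:
{"op": "play_rows", "data": {"series": [0.001,0.003,0.04,0,0.0918,0.001,0.003,0.08,0,0.0918,0.001,0.003,0.12,0,0.0918,0.001,0.003,0.15,0,0.0918,0.001,0.003,0.17,0,0.0918,0.001,0.003,0.18,0,0.0918,0.001,0.003,0.18,0,0.0918,0.001,0.003,0.18,0,0.02,0.001,0.003,0.18,0,0.02,0.001,0.003,0.18,0,0.02,0.001,0.003,0.18,0,0.02,0.001,0.003,0.18,0,0.02,0.001,0.003,0.18,0,0.02,0.001,0.003,0.18,0,0.02,0.001,0.003,0.18,0,0.02], "force": 40}}

```text
time_s: 2.9
tcp_pos: [0.634, 0.0699, 0.0419]
tool_rot: [0.197, 0.98, 0.0, 0.0]
contact_force: [-0.1, 0.5, -0.2]
gripper_width: 0.464
grasp_force: 0.0
```

Emit:
{"op": "play_rows", "data": {"series": [0,0,0,0,0.02,0,0,0,0,0.02,0,0,0,0,0.02,0,0,0,0,0.02,0,0,0,0,0.02,0,0,-0.02,0,0.02,0,0,-0.05,0,0.02,0,0,-0.09,0,0.02,0,0,-0.13,0,0.02,0,0,-0.13,0,0.02]}}

```text
time_s: 3.73
tcp_pos: [0.638, 0.0705, 0.1796]
tool_rot: [0.197, 0.98, 0.002, 0.005]
contact_force: [2.7, 0.3, -2.2]
gripper_width: 0.362
grasp_force: 40.0
```

```bash
python3 - <<'E'
from h import *
from scipy.spatial.transform import Rotation as R
s=read_state(); M=R.from_quat(s["tool_rot"]).as_matrix()
print(s["time_s"],s["tcp_pos"],s["gripper_width"],s["grasp_force"],M.T@(np.array([.46,-.19,.172])-s["tcp_pos"]), M.T@(np.array([.5215,-.193,.172])-s["tcp_pos"]))
c,T=Tcam("wrist"); p,d=grab_frame("wrist"); save("pics/w2.png",p); np.savez("w2.npz",T=T,d=d,p=p)
E
```

```text
3.7333 [0.63803285 0.07053589 0.17956106] 0.36150500031747534 39.99827027320862 [ 0.06383443 -0.30908424  0.00488997] [ 0.00593885 -0.28813502  0.00558416]
```

View pics/w2.png

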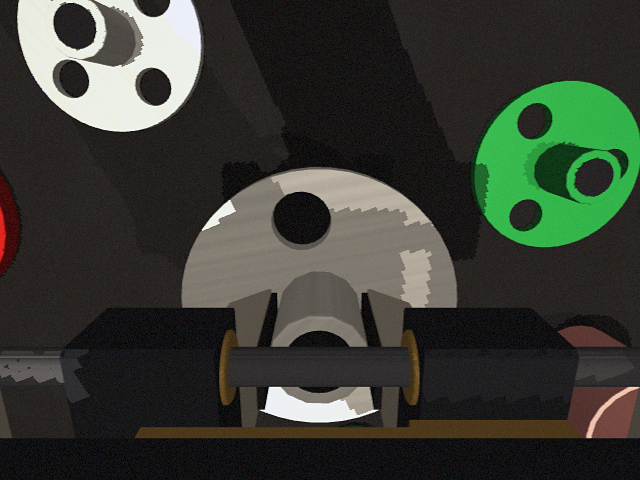

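Flange_b is held squarely by its hub, with one hole visible at (302,218). Next I carry it to just beyond the plate, where the camera can see the studs.

Emit:
{"op": "play_rows", "data": {"series": [-0.01,-0.02,-0.005,0,0.02,-0.02,-0.05,-0.01,0,0.02,-0.03,-0.08,-0.01,0,0.02,-0.04,-0.11,-0.01,0,0.02,-0.05,-0.14,-0.01,0,0.02,-0.06,-0.17,-0.01,0,0.02,-0.07,-0.2,-0.01,0,0.02,-0.08,-0.23,-0.01,0,0.02,-0.085,-0.26,-0.01,0,0.02,-0.085,-0.28,-0.01,0,0.02,-0.085,-0.288,-0.01,0,0.02,-0.085,-0.288,-0.01,0,0.02,-0.085,-0.288,-0.01,0,0.02,-0.085,-0.288,-0.01,0,0.02]}}

```text
time_s: 4.95
tcp_pos: [0.6019, -0.226, 0.181]
tool_rot: [0.195, 0.981, 0.001, -0.0]
contact_force: [-0.2, 0.9, -3.1]
gripper_width: 0.36
grasp_force: 40.0
```

```bash
python3 - <<'E'
from h import *
c,T=Tcam("wrist"); p,d=grab_frame("wrist"); save("pics/w3.png",p); np.savez("w3.npz",T=T,d=d,p=p)
s=read_state(); print(s["time_s"],s["tcp_pos"],s["tool_rot"],s["qpos"],s["grasp_force"])
E
```

```text
5.0 [ 0.60210164 -0.22597368  0.18118041] [ 1.95190485e-01  9.80765042e-01  7.36192615e-04 -2.56280858e-04] [ 0.11988613  0.52873583  0.23630517  1.62356076 -0.14185526  1.00675881
  1.57906395] 39.99839186668396
```

View pics/w3.png

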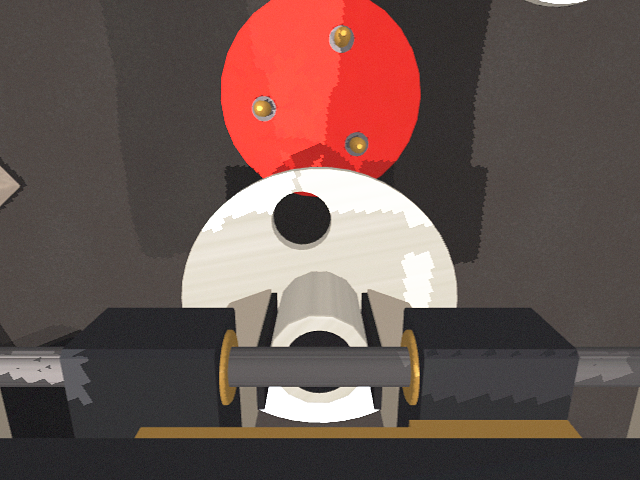

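```bash
python3 - <<'E'
from h import *
from scipy.spatial.transform import Rotation as R
c=get_calibration("wrist"); T=np.load("w3.npz")["T"]; s=read_state(); t=np.array(s["tcp_pos"]); M=R.from_quat(s["tool_rot"]).as_matrix()
S=[atz(c,T,*q,.016) for q in [(341,40),(264,108),(357,144)]]; P=np.mean(S,0); print("plate",P)
sa=[]
for h in S:
  e=h-P; a=np.degrees(np.arctan2(e[1],e[0])); sa.append(a%120); print(np.hypot(*e[:2]),a)
print("plate height two-view",tri(ray(c,T,264,108),ray(*Tcam("top"),170+648/2.85,145+270/2.85)))
zt=t[2]-.0419+.008
tl=lambda q:M.T@(atz(c,T,*q,zt)-t)
print("hole tool",tl((302,217)),"edge",tl((319,168)),"left",tl((182,296)),"right",tl((457,296)))
e=tl((319,168)); C=np.array([e[0]-.058,0,.0339]); h=tl((302,217))-C; w=M@h; ha=np.degrees(np.arctan2(w[1],w[0])); print("centre x",C[0],"r",np.hypot(*h[:2]),"hole ang",ha)
print("need ccw",[((x-ha+60)%120)-60 for x in sa])
print("shift (centre assumed tcp)",M.T@(np.array([P[0],P[1],t[2]])-t))
E
```

```text
plate [ 0.52199237 -0.18897835  0.016     ]
0.037298107003538396 137.44650330055197
0.037758636642268285 -103.4511289682636
0.03803846109964145 17.595704606815733
plate height two-view (array([ 0.51229906, -0.21164389, -0.09798357]), np.float64(0.05277610389742842))
hole tool [ 0.03937379 -0.00477514  0.03392473] edge [0.05855105 0.0019279  0.03394889] left [ 0.00568257 -0.05510825  0.03383046] right [0.00553553 0.05951967 0.03398441]
centre x 0.000551045832774287 r 0.03911530871365668 hole ang 164.5003397678766
need ccw [np.float64(-27.05383646732463), np.float64(-27.951468736140214), np.float64(-26.904635161060867)]
shift (centre assumed tcp) [8.81695088e-02 3.50465834e-03 7.43729803e-05]
```

Emit:
{"op": "play_rows", "data": {"series": [0.015,0,0,5,0.02,0.035,0,0,10,0.02,0.055,0,0.01,16,0.02,0.07,0.001,0.02,22,0.02,0.08,0.0015,0.03,27,0.02,0.088,0.0015,0.045,30,0.02,0.088,0.0015,0.06,30.5,0.02,0.088,0.0015,0.07,30.5,0.02,0.088,0.0015,0.07,30.5,0.02,0.088,0.0015,0.07,30.5,0.02,0.088,0.0015,0.07,30.5,0.02]}}

```text
time_s: 5.92
tcp_pos: [0.5216, -0.1932, 0.1124]
tool_rot: [0.447, 0.894, 0.0, 0.001]
contact_force: [0.5, -0.4, -2.7]
gripper_width: 0.367
grasp_force: 40.0
```

```bash
python3 - <<'E'
from h import *
from scipy.spatial.transform import Rotation as R
c,T=Tcam("wrist"); p,d=grab_frame("wrist"); save("pics/w4.png",p); np.savez("w4.npz",T=T)
s=read_state(); M=R.from_quat(s["tool_rot"]).as_matrix()
print(s["time_s"],s["tcp_pos"],np.degrees(np.arctan2(M[1,0],M[0,0])),M[2],s["contact_force"])
print(M.T@(np.array([.5213,-.191,.058])-s["tcp_pos"]))
c=get_calibration("wrist");T3=np.load("w3.npz")["T"];ct=Tcam("top")
print("stud two-view",tri(ray(c,T3,342,36),ray(*ct,170+648/2.85,145+270/2.85)),tri(ray(c,T3,263,108),ray(*ct,170+730/2.85,145+244/2.85)))
E
```

```text
5.9667 [ 0.52161429 -0.19336252  0.11250261] 126.849834393855 [-1.10935679e-03  9.79695875e-04 -9.99998905e-01] [-0.42465214 -0.1011059  -3.67138678]
[0.00213946 0.00111195 0.05450138]
stud two-view (array([ 0.49359   , -0.16460817,  0.02922865]), np.float64(0.002203046912837056)) (array([ 0.51306666, -0.22646863,  0.02822243]), np.float64(0.003139340779326253))
```

View pics/w4.png

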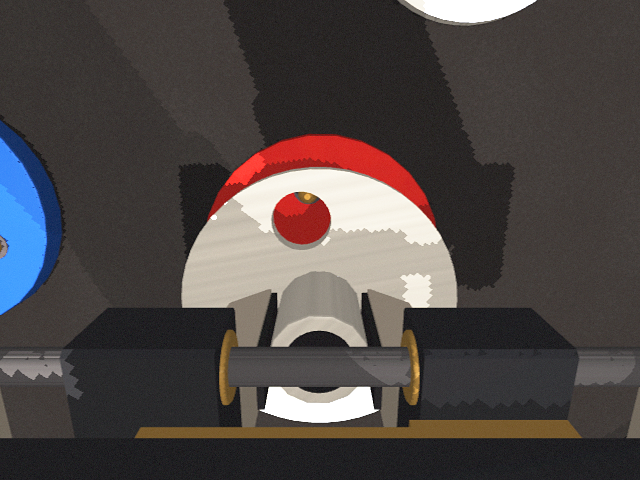

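The stud tip shows through the hole at (307,196), with the hole centre at (302,217).

```bash
python3 - <<'E'
from h import *
from scipy.spatial.transform import Rotation as R
c=get_calibration("wrist");T=np.load("w4.npz")["T"]; s=read_state(); M=R.from_quat(s["tool_rot"]).as_matrix()
t=s["tcp_pos"]
for q,z in [((307,196),.036),((302,217),t[2]-.034),((318,135),.016)]: print(M.T@(atz(c,T,*q,z)-t))
E
```

```text
[ 0.0407694 -0.0044559  0.0764531]
[ 0.04019438 -0.00537128  0.03395019]
[0.06884214 0.0009026  0.09642723]
```

Aligned within about 1–2 mm. Descending.

Emit:
{"op": "play_rows", "data": {"series": [0.0015,0.001,0.01,0,0.02,0.0015,0.001,0.02,0,0.02,0.0015,0.001,0.028,0,0.02,0.0015,0.001,0.035,0,0.02,0.0015,0.001,0.041,0,0.02,0.0015,0.001,0.046,0,0.02,0.0015,0.001,0.05,0,0.02,0.0015,0.001,0.05,0,0.02,0.0015,0.001,0.05,0,0.02]}}

```text
time_s: 6.72
tcp_pos: [0.5206, -0.1915, 0.0616]
tool_rot: [0.448, 0.894, -0.0, -0.0]
contact_force: [0.2, 0.1, -3.2]
gripper_width: 0.363
grasp_force: 40.0
```

Emit:
{"op": "play_rows", "data": {"series": [0,0,0.001,0,0.02,0,0,0.002,0,0.02,0,0,0.003,0,0.02,0,0,0.0035,0,0.02,0,0,0.0035,0,0.02,0,0,0.0035,0,0.02]}}

```text
time_s: 7.22
tcp_pos: [0.5207, -0.1915, 0.0583]
tool_rot: [0.448, 0.894, 0.0, 0.0]
contact_force: [0.8, 0.5, -2.8]
gripper_width: 0.364
grasp_force: 40.0
```

Emit:
{"op": "play_rows", "data": {"series": [0,0,0.0005,0,0.02,0,0,0.001,0,0.02,0,0,0.001,0,0.02,0,0,0.001,0,0.04,0,0,0.001,0,0.05,0,0,0.001,0,0.06,0,0,0.001,0,0.07,0,0,0.001,0,0.08,0,0,0.001,0,0.08,0,0,0.001,0,0.08,0,0,0.001,0,0.08,0,0,0.001,0,0.08]}}

```text
time_s: 8.22
tcp_pos: [0.5211, -0.1915, 0.0573]
tool_rot: [0.448, 0.894, 0.0, 0.0]
contact_force: [-0.4, -0.2, -0.2]
gripper_width: 0.87
grasp_force: 0.0
```

Released. Going straight up and back, clear of the view.

Emit:
{"op": "play_rows", "data": {"series": [0,0,-0.01,0,0.08,0,0,-0.03,0,0.08,0,0,-0.06,0,0.08,0,0,-0.1,0,0.08,0,0,-0.14,0,0.08,0,0,-0.17,0,0.08,-0.03,0,-0.18,0,0.08,-0.06,0,-0.18,0,0.08,-0.08,0,-0.18,0,0.08,-0.08,0,-0.18,0,0.08,-0.08,0,-0.18,0,0.08]}}

```text
time_s: 9.13
tcp_pos: [0.5685, -0.2564, 0.2376]
tool_rot: [0.448, 0.894, -0.0, 0.0]
contact_force: [-0.2, 0.2, -0.3]
gripper_width: 0.869
grasp_force: 0.0
```

```bash
python3 - <<'E'
from h import *
p,d=grab_frame("wrist"); q,_=grab_frame("scene")
save("pics/end.png",np.vstack([cv2.resize(p[0:320,100:540],(800,582))[:330],cv2.resize(q[130:350,150:600],(552,270))[:, :].copy() if 0 else cv2.copyMakeBorder(cv2.resize(q[150:340,150:550],(568,270)),0,0,0,232,cv2.BORDER_CONSTANT)]))
E
```

```text
(no output)
```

View pics/end.png

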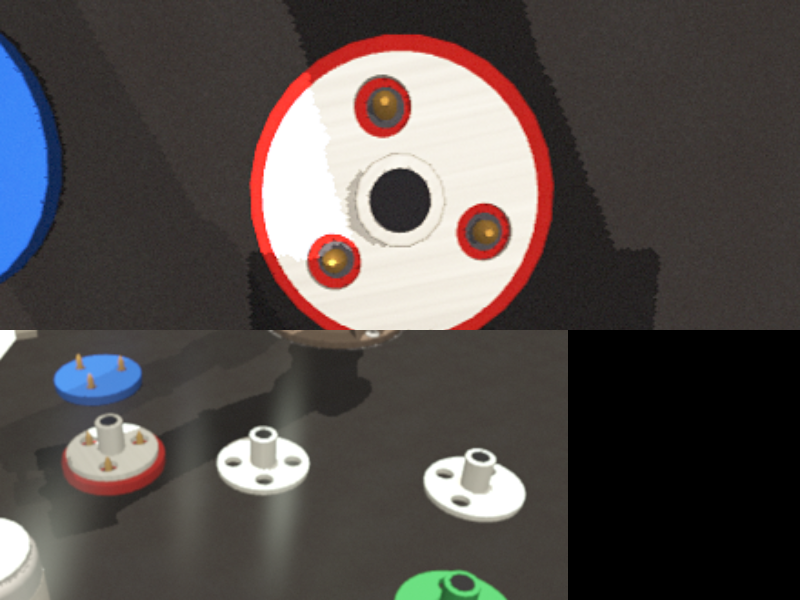

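The studs stand centred in all three holes at (383,105), (484,231) and (334,261), and the disc lies flat on the plate. The other flanges haven't moved.

```bash
python3 -c "from workcell import *; print(finish_job())"
```

```text
the job is handed in; nothing more can be done
None
```

Flange_b (the evenly spaced one) is seated flat, hub up, on the red plate with all three studs through its holes; it has been released, the other two flanges were left where they were, and the job was handed in at about 9 s of the 38 s allowed.

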